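Close the tilted polishing tumbler and set its dial

ROBOT

A 6-joint arm with a two-finger parallel gripper is mounted at the origin on the work surface. World frame = base frame: x ahead of the robot, y to its left, z up, the work surface at z = 0. Lengths are in m, angles in rad, forces in N, time in s.
With the tool pointing down it reaches from about 0.3 to 0.825 m from the base axis. Payload 5.4 kg.
Tool frame: the origin (TCP) lies on the centre line of the jaws, within the pads' length; the fingertips stand ctrl.tips_ahead ahead of it and the grasp point (between the pads) lies 11 mm behind it (ctrl.tips_ahead is the distance from the TCP to the fingertips, in m); z points along the fingers, y is the direction in which the jaws open and shut (so a half turn about z gives the same grasp; the last joint's range is limited). The gripper opens to 92 mm and grips with 3 to 60 N. Pads are 20 mm wide; open, the fingers measure 128 mm over their backs; the gripper's body (75 mm by 189 mm) begins 69 mm behind the grasp point.
Start: joints at [0.979, 0.158, 1.597, -0, 1.386, -0.21], TCP at [0.214, 0.534, 0.223] pointing down, gripper open.
Joint ranges: [-2.91, 2.91], [-0.94, 2.29], [0.18, 2.7], [-1.29, 4.43], [0.17, 2.64], [-3, 3]. Speed limits (rad/s): [2.57, 2.57, 3.14, 3.14, 3.14, 3.14].

INTERFACE

Orientations are given as a unit quaternion [w, x, y, z].
In Python, from plant import ctrl gives the robot as it stands.
- The arm moves only by the tool servo_tool, never from a script. Its argument "targets" is a list of rows, each an object with "fingers": the gripper command: -1 is fully open, 1 is shut, values between are in proportion; "offset": the shift along the tool's x, y, z in m, a list of three; "delta_rot": the turn, a rotation vector about the tool's x, y, z in rad, a list of three. A call has 1 to 12 rows; each row is the pose to reach, as a shift and turn from the pose commanded when the call began, along the tool's axes at that moment; what a row does not reach only later rows make up. A row lasts 1/12 s, in which the tool goes at most 41.7 mm and 7.16 degrees, less where a joint would pass 70% of its speed; a pose out of reach is approached as far as the arm can. A call with a gripper value outside its range is refused whole. The fingers move at their own pace and stop on an object; "squeeze" is the grip in N (left out, the last holds). Time passes only in rows, so rows that repeat a pose let the fingers close. It gives the time, the measured TCP pose, the force and the opening at its end, in the units of the state.
- ctrl.state(): the state, without advancing time (a new reading comes with each control period).
- ctrl.get_image(name): name is "scene" or "top" or "wrist"; returns a dict with "color" (400x640x3 uint8, blue, green, red), "z_map" (400x640 float32, m along the optical axis (not along the pixel's ray), 0 where there is no reading), "fx", "fy", "cx", "cy" (pixels), "T" (4x4, takes a point from camera to world coordinates). Camera axes: x right, y down, z forward; pixel columns grow to the right and rows downward; lengths in m; the calibration is good to about 2 mm. The wrist camera is an equidistant fisheye: a pixel r from the principal point sees the ray r / f radians off the axis. A picture is of the moment at which its call begins.
- ctrl.hand_in(): hands the job in, once; it reports no verdict.
The state is a dict: "time_s": time; "joint_pos": joint angles; "joint_velocities": joint speeds; "joint_torque": joint torques, N m; "position": TCP position; "ee_rot": TCP orientation; "wrist_force": force on the tool from outside, world axes, zero at the start; "ft_torque": the same for the moment, N m; "opening": finger opening in m.
Only numpy, scipy, OpenCV 4.12 (cv2) and the standard library are available. Lean on these libraries where they do the work, as an engineer would, in place of code of your own. Each camera call takes 0.05 s, during which the arm holds its last target. There are 200 camera calls.

TASK

Close the tilted polishing tumbler: swing its arm back until the screw cap it carries sits fully home over the barrel's mouth, with the cap not yet tight, then screw the cap clockwise until it is fully tight. After that, turn the dial on the controller box until its pointer stands right opposite the steel set mark, and let go. Leave the arm fully home and the other things on the bench where they are.

Things in the scene. Friction and masses are not known exactly. Their poses are not given: they have to be found in the camera images.
- tumbler: fixed bench tumbler: grey base 225 x 160 x 45 mm carrying a black barrel (120 mm across, 140 mm long) whose axis is tipped 35 degrees from vertical, so that the open mouth looks up and towards the tumbler's own -x (roughly at the robot). Origin on the bench, straight below the mouth's centre; z up; base from x = -78 to +148 mm.
- barrel_mouth (a point): centre of the barrel's mouth (90 mm across the outside of its neck), 205 mm above the bench. Axes are the tumbler's (z up); the barrel's axis is (-sin 35, 0, cos 35 degrees) in them.
- swing_hinge (a point): on the swing arm's hinge axis, 12 mm above the mouth's plane, 105 mm from the barrel's axis on the tumbler's +y side. z: hinge axis, parallel to the barrel's axis, up; -y: along the aluminium arm to the cap (105 mm to its axis). The arm is a flat bar ending in a 114 mm disc, 9 mm thick, round the cap; its hub is 32 mm across and ends 22 mm above the mouth's plane.
- swing_arm (a joint): angle of the arm, rad: 0 = fully home against its stop, cap over the mouth; grows as it swings open, clockwise seen from above, so that the cap moves out to the front (towards the robot) and down; limit 1.7. Stiff: stays where it is left; about 3 to 5 N at the cap moves it.
- cap_grip (a point): middle of the cap's grip wing, on the cap's axis, 48 mm above the mouth's plane. The cap: a grey disc 100 mm across, captive in the arm's end, top 26 mm above the mouth's plane; on it a straight wing 66 mm long, 16 mm thick, reaching up to 62 mm above the mouth's plane. x: along the wing, y: across it, z: the cap's axis, up out of the mouth.
- screw_cap (a joint): angle of the cap in the arm, rad: grows clockwise seen from above; 0 = fully loose, 2.4 = fully tight against the stop, where the wing lies in line with the arm. Stiff (0.12 N m). It does not rise or sink. It turns against the arm, so swinging the arm while holding the wing at a constant heading also turns the cap.
- controller: fixed grey controller box, 170 x 160 mm, 65 mm high, flat top with the dial in its middle; origin under its centre.
- dial_grip (a point): middle of the dial's grip bar, on the dial's vertical axis, 110 mm above the bench. The dial is a black disc 72 mm across, its top 25 mm above the box, with a bar 62 mm long and 16 mm thick standing on it up to 59 mm above the box. x runs along the bar towards the pointer, y across its thickness, z up.
- dial (a joint): angle of the dial, rad: grows clockwise seen from above, 0 to 2.8; at 0 the pointer looks to the box's +y, at 1.57 to its +x. Stiff (about 0.06 N m), stays where it is left.
- dial_pointer (a point): tip of the dial's short black pointer (a 6 mm wide nib standing out of the disc over the white face; a white line on the bar's top shows the same end), 50 mm from the dial's axis, 6 mm above the box.
- set_mark (a point): inner end of the set mark, a dark steel tab 22 mm long (radially), 10 mm wide and 14 mm tall, standing on the white face at the edge of the dial, 50 mm from the dial's axis, 6 mm above the box; when the dial is set, the pointer's tip meets this point.
- jar: bystander: closed glass jar with steel lid, 56 mm wide, 85 mm tall, origin under its centre
- screwdriver: bystander: screwdriver lying on the bench, origin under its middle, handle to its -x
- hammer: bystander: hammer lying on the bench, handle to its -x
- spray_can: bystander: red spray can, 64 mm wide, 190 mm tall, origin under its centre
- mug: bystander: white mug, 80 mm wide, 95 mm tall, origin under its centre
- bead_tray: bystander: clear divided tray 170 x 140 x 35 mm, origin under its centre
- brush: bystander: brush lying on the bench, handle to its -x
Things that resemble listed ones, but are neither listed nor needed, are in the scene too. Leave any orange look-alike of the controller alone.

How it is judged:
By the outcome, as a careful person would: the job done as asked, in the order asked, and still so for the second after the job is handed in, with the robot touching nothing.
It also fails if it takes over 72 s, if anything falls off the work surface, if the arm or the gripper's body presses on something with over 40 N, if the wrist force passes 120 N, or if a joint passes its speed limit or range.

## Working session

There is one attempt and no reset: what is moved stays moved. The work goes in short steps, Python scripts to look and compute and a tool call to move; the robot and the scene stay as the last step left them, time stands still between calls to the robot, and variables do not carry over. Pictures are saved under pics/ and viewed, about 8 in all and at most 12, crops included, and the job is handed in when it is done.

Besides the shell and the picture viewer there is one more tool, called as a command line: name --argument value ..., lists and objects as JSON in quotes. servo_tool: Moves the arm, as the interface text tells. Its arguments: {"type":"object","properties":{"targets":{"type":"array"},"squeeze":{"type":"number"}},"required":["targets"]}

```bash
ls; mkdir -p pics; cat > h.py <<'E'
from plant import ctrl
import numpy as np, cv2
from scipy.spatial.transform import Rotation as R
np.set_printoptions(precision=4,suppress=True)
def grab(n):
    im=ctrl.get_image(n); np.savez('pics/%s.npz'%n,**im); return im
def load(n): return dict(np.load('pics/%s.npz'%n))
def pts(im):
    h,w=im['z_map'].shape; u,v=np.meshgrid(np.arange(w),np.arange(h)); z=im['z_map']
    P=np.stack([(u-im['cx'])/im['fx']*z,(v-im['cy'])/im['fy']*z,z,np.ones_like(z)],-1)
    return (P@im['T'].T)[...,:3]
def ray(im,u,v,h):
    T=im['T'];d=T[:3,:3]@np.array([(u-im['cx'])/im['fx'],(v-im['cy'])/im['fy'],1]);o=T[:3,3]
    return o+d*(h-o[2])/d[2]
E
python3 - <<'E'
from h import *
for n in('scene','top'):
    im=grab(n); cv2.imwrite(f'pics/{n}1.png',im['color']); print(n,im['fx'],im['cx'],im['cy'],im['T'])
print(ctrl.state(),ctrl.tips_ahead)
E
```

```text
pics
scene 379.5425449489652 319.38821579125636 204.41746945727382 [[-0.8964  0.3385 -0.2862  0.8429]
 [ 0.4432  0.6939 -0.5675  0.6801]
 [ 0.0065 -0.6356 -0.772   1.0745]
 [ 0.      0.      0.      1.    ]]
top 477.5447846082366 329.4661503829435 205.6068822066916 [[-0.0064 -0.9944  0.1055  0.3348]
 [-1.      0.0066  0.0014  0.0049]
 [-0.002  -0.1055 -0.9944  1.8001]
 [ 0.      0.      0.      1.    ]]
{'time_s': 0.1, 'joint_pos': array([ 0.9789,  0.159 ,  1.5981,  0.    ,  1.3862, -0.2101]), 'joint_velocities': array([-0.0003, -0.0006, -0.0038, -0.0008, -0.0005,  0.    ]), 'joint_torque': array([  0.0009, -38.65  , -32.2962,   0.0704,   0.0339,  -0.0001]), 'position': array([0.2139, 0.5331, 0.2217]), 'ee_rot': array([-0.0003,  0.1897,  0.9818, -0.0008]), 'wrist_force': array([-1.2266, -0.0622,  0.1537]), 'ft_torque': array([-0.0484, -0.0067,  0.0075]), 'opening': 0.09184879896785371} 0.008
```

View pics/scene1.png

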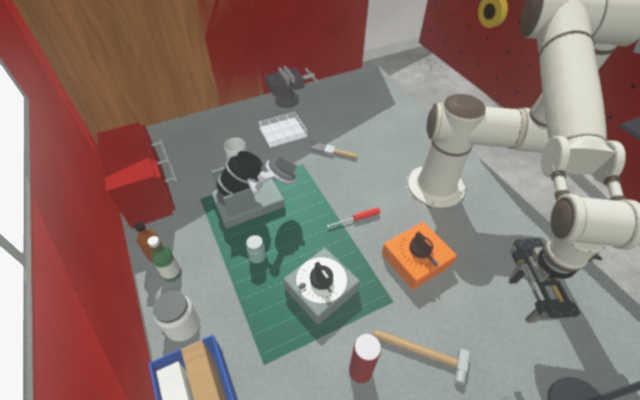

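View pics/top1.png

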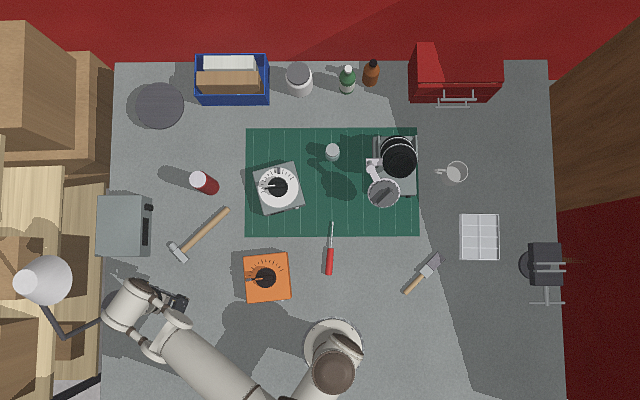

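Top view: tumbler at about (395,160) with its cap swung out at (383,192), controller at (278,188), orange look-alike at (267,277). The scene view agrees. Next I'll crop and measure.

```bash
python3 - <<'E'
from h import *
im=load('top'); P=pts(im)
c=im['color']
a=cv2.resize(c[125:225,350:430],None,fx=5,fy=5,interpolation=cv2.INTER_CUBIC)
b=cv2.resize(c[150:225,245:315],None,fx=5,fy=5,interpolation=cv2.INTER_CUBIC)
o=np.zeros((500,750,3),np.uint8);o[:,:400]=a;o[:375,400:]=b;cv2.imwrite('pics/crop1.png',o)
# mouth plane / cap : points by height
s=P[125:225,350:430].reshape(-1,3); print('tumbler z hist',np.histogram(s[:,2],bins=np.arange(0,.36,.02)))
# base rectangle by height 30..55mm
def rect(m):
    q=P[m][:,:2]; r=cv2.minAreaRect((q*1000).astype(np.float32)); return r
roi=np.zeros(c.shape[:2],bool);roi[150:225,245:315]=1
m=roi&(abs(P[...,2]-.065)<.008); print('box',rect(m),P[m].mean(0))
m=roi&(P[...,2]>.1)&(P[...,2]<.14); print('bar',rect(m),P[m].mean(0),m.sum())
roi[:]=0;roi[125:215,355:425]=1
m=roi&(abs(P[...,2]-.045)<.008); print('base',rect(m))
E
```

```text
tumbler z hist (array([2649,  140,  534,  153,  118,  114,  173,  297,  453,  638,  403,
         95,    0,    0,    0,    0,    0]), array([0.  , 0.02, 0.04, 0.06, 0.08, 0.1 , 0.12, 0.14, 0.16, 0.18, 0.2 ,
       0.22, 0.24, 0.26, 0.28, 0.3 , 0.32, 0.34]))
box ((588.162109375, 195.70199584960938), (170.76519775390625, 159.748291015625), 15.502979278564453) [0.5853 0.1943 0.0652]
bar ((588.568603515625, 194.92440795898438), (17.36425018310547, 60.451595306396484), 4.3418755531311035) [0.5871 0.1943 0.1215] 95
base ((669.775634765625, -234.39886474609375), (231.81668090820312, 155.8867950439453), 1.721899151802063)
```

View pics/crop1.png

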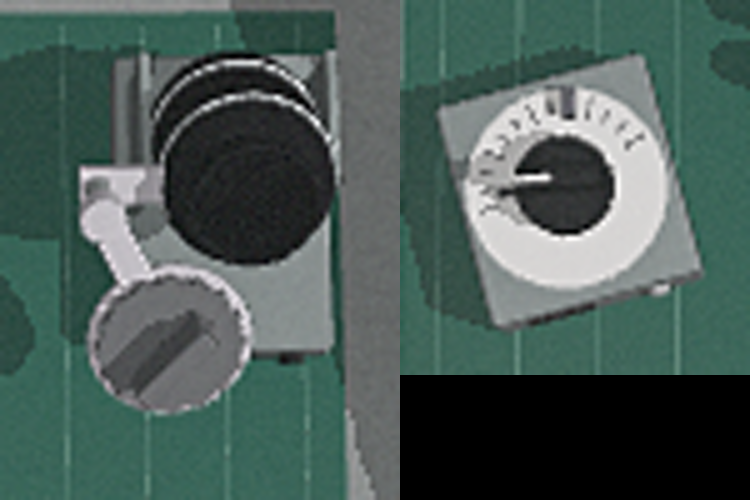

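Arm hub is at about px (370,169), cap centre (384,194) and mouth (399,161). The dial pointer looks to +y, and the set mark is at about (278.5,170.5). Next come the tumbler pose, arm angle and wing heading.

```bash
python3 - <<'E'
from h import *
im=load('top'); P=pts(im); hsv=cv2.cvtColor(im['color'],cv2.COLOR_BGR2HSV)
def fit(s,it=300,tol=.004):
    rng=np.random.default_rng(0);best=None
    for _ in range(it):
        a,b,c=s[rng.choice(len(s),3,False)];n=np.cross(b-a,c-a)
        if np.linalg.norm(n)<1e-9: continue
        n/=np.linalg.norm(n);k=abs((s-a)@n)<tol
        if best is None or k.sum()>best.sum(): best=k
    q=s[best];n=np.linalg.svd(q-q.mean(0))[2][2];return n*np.sign(n[2]),best
c=np.zeros((400,640),bool);yy,xx=np.mgrid[:400,:640]
m=((xx-384)**2+(yy-193.5)**2<17**2)&(P[...,2]>.08)
s=P[m];n,k=fit(s);ce=s[k].mean(0);print('cap plane n',n,'tilt',np.degrees(np.arccos(n[2])),'yaw',np.degrees(np.arctan2(-n[1],-n[0])),'c',ce,k.sum())
d=(s-ce)@n; w=s[d>.02]; print('above plane',len(w),np.percentile(d,[5,50,95,99]), 'wing mean',w.mean(0)); print('wing pts xy dir',np.linalg.svd(w-w.mean(0))[2][0], np.ptp((w-w.mean(0))@np.linalg.svd(w-w.mean(0))[2][0]))
# disc boundary: points near plane
q=s[abs(d)<.006]; e1=np.cross([0,1,0],n);e1/=np.linalg.norm(e1);e2=np.cross(n,e1)
uv=np.c_[(q-ce)@e1,(q-ce)@e2]*1000; (cx,cy),r=cv2.minEnclosingCircle(uv.astype(np.float32));print('disc',r,ce+(cx*e1+cy*e2)/1000)
m=((xx-399)**2+(yy-161)**2<17**2)&(hsv[...,2]<90)&(P[...,2]>.1)
s=P[m];n2,k=fit(s);print('barrel plane',n2,s[k].mean(0),k.sum(),'yaw',np.degrees(np.arctan2(-n2[1],-n2[0])))
# neck/base edges
roi=np.zeros((400,640),bool);roi[125:215,350:425]=1
m=roi&(abs(P[...,2]-.045)<.006)
q=P[m];print(np.percentile(q[:,0],[1,99]),np.percentile(q[:,1],[1,99]))
for x0 in np.arange(.55,.79,.03):
    t=q[abs(q[:,0]-x0)<.015]
    if len(t): print('x %.2f'%x0,t[:,1].min(),t[:,1].max(),len(t))
E
```

```text
cap plane n [-0.555  -0.0004  0.8318] tilt 33.71238937784564 yaw 0.0388328238064496 c [ 0.5525 -0.179   0.176 ] 361
above plane 119 [-0.011   0.0004  0.0376  0.044 ] wing mean [ 0.5199 -0.1696  0.2826]
wing pts xy dir [ 0.1199 -0.1129 -0.9863] 1.6349935707748078
disc 56.3675422668457 [ 0.5509 -0.1776  0.1749]
barrel plane [-0.5317  0.015   0.8468] [ 0.6739 -0.2271  0.194 ] 161 yaw -1.6139722746789724
[0.5623 0.783 ] [-0.3134 -0.1568]
x 0.55 -0.30593196021368 -0.25515026537139146 14
x 0.58 -0.31481887758213856 -0.25097503222124673 117
x 0.61 -0.31227201948054345 -0.21882694816304984 142
x 0.64 -0.3124863456928953 -0.16694554956362306 111
x 0.67 -0.31233981201492655 -0.1632849090445939 23
x 0.70 -0.16436559660533187 -0.1563127023472307 12
x 0.73 -0.1834811115004218 -0.15654591477633623 19
x 0.76 -0.30358542965579555 -0.157306320086775 50
```

```bash
cat >> h.py <<'E'
# tumbler frame: yaw Y, mouth M ; in-plane angle a: 0 = tumbler -y, + clockwise (towards front)
M=np.array([.636,-.233,.205]);Y=np.radians(1.7);c35,s35=np.cos(np.radians(35)),np.sin(np.radians(35))
def frame():
    Z=R.from_euler('z',Y).as_matrix();return Z@[-s35,0,c35],Z@[-c35,0,-s35],Z@[0,1.,0]   # n,f,yt
def capax(th,h):
    n,f,y=frame();return M+.105*y+h*n+.105*(-y*np.cos(th)+f*np.sin(th))
def rotA(a):  # tool x along wing at in-plane angle a, z=-n
    n,f,y=frame();x=-y*np.cos(a)+f*np.sin(a);return np.column_stack([x,np.cross(-n,x),-n])
def mv(p,Rm):
    st=ctrl.state();q=st['ee_rot'];R0=R.from_quat(np.r_[q[1:],q[0]]).as_matrix()
    print('pos',st['position'],'j',st['joint_pos'],'t',st['time_s'],'F',st['wrist_force'],'op',st['opening'])
    print('offset',R0.T@(np.asarray(p)-st['position']),'rotvec',R.from_matrix(R0.T@Rm).as_rotvec())
E
python3 - <<'E'
from h import *
p=capax(1.04,.130);print(p); mv(p,rotA(np.radians(129.3)))
E
```

```text
[ 0.4858 -0.1856  0.2596]
pos [0.2139 0.5331 0.2217] j [ 0.9789  0.159   1.5981  0.      1.3862 -0.2101] t 0.1 F [-1.2266 -0.0622  0.1537] op 0.09184879896785371
offset [-0.52   -0.5658 -0.0371] rotvec [-0.3212 -0.523   0.2663]
```

servo_tool --targets '[{"fingers":-1,"offset":[-0.26,-0.28,-0.08],"delta_rot":[-0.1,-0.16,0.08]},{"fingers":-1,"offset":[-0.26,-0.28,-0.08],"delta_rot":[-0.1,-0.16,0.08]},{"fingers":-1,"offset":[-0.26,-0.28,-0.08],"delta_rot":[-0.1,-0.16,0.08]},{"fingers":-1,"offset":[-0.26,-0.28,-0.08],"delta_rot":[-0.1,-0.16,0.08]},{"fingers":-1,"offset":[-0.26,-0.28,-0.08],"delta_rot":[-0.1,-0.16,0.08]},{"fingers":-1,"offset":[-0.26,-0.28,-0.08],"delta_rot":[-0.1,-0.16,0.08]},{"fingers":-1,"offset":[-0.26,-0.28,-0.08],"delta_rot":[-0.1,-0.16,0.08]},{"fingers":-1,"offset":[-0.26,-0.28,-0.08],"delta_rot":[-0.1,-0.16,0.08]},{"fingers":-1,"offset":[-0.26,-0.28,-0.08],"delta_rot":[-0.1,-0.16,0.08]},{"fingers":-1,"offset":[-0.26,-0.28,-0.08],"delta_rot":[-0.1,-0.16,0.08]},{"fingers":-1,"offset":[-0.26,-0.28,-0.08],"delta_rot":[-0.1,-0.16,0.08]}]'

```text
time_s: 1.02
position: [0.3525, 0.174, 0.3034]
ee_rot: [0.089, 0.231, 0.968, 0.034]
wrist_force: [-0.6, -0.4, -0.1]
opening: 0.0918
```

```bash
python3 - <<'E'
from h import *
mv(capax(1.04,.140),rotA(np.radians(129.3)))
E
```

```text
pos [0.3525 0.174  0.3034] j [ 0.1529 -0.5625  2.0656 -0.005   1.448  -0.9495] t 1.0167 F [-0.6267 -0.439  -0.0639] op 0.09180051599584363
offset [-0.2694 -0.2681  0.0504] rotvec [-0.2206 -0.3599  0.1796]
```

servo_tool --targets '[{"fingers":-1,"offset":[-0.27,-0.268,0.05],"delta_rot":[-0.22,-0.36,0.18]},{"fingers":-1,"offset":[-0.27,-0.268,0.05],"delta_rot":[-0.22,-0.36,0.18]},{"fingers":-1,"offset":[-0.27,-0.268,0.05],"delta_rot":[-0.22,-0.36,0.18]},{"fingers":-1,"offset":[-0.27,-0.268,0.05],"delta_rot":[-0.22,-0.36,0.18]},{"fingers":-1,"offset":[-0.27,-0.268,0.05],"delta_rot":[-0.22,-0.36,0.18]},{"fingers":-1,"offset":[-0.27,-0.268,0.05],"delta_rot":[-0.22,-0.36,0.18]},{"fingers":-1,"offset":[-0.27,-0.268,0.05],"delta_rot":[-0.22,-0.36,0.18]},{"fingers":-1,"offset":[-0.27,-0.268,0.05],"delta_rot":[-0.22,-0.36,0.18]},{"fingers":-1,"offset":[-0.27,-0.268,0.05],"delta_rot":[-0.22,-0.36,0.18]},{"fingers":-1,"offset":[-0.27,-0.268,0.05],"delta_rot":[-0.22,-0.36,0.18]},{"fingers":-1,"offset":[-0.27,-0.268,0.05],"delta_rot":[-0.22,-0.36,0.18]},{"fingers":-1,"offset":[-0.27,-0.268,0.05],"delta_rot":[-0.22,-0.36,0.18]}]'

```text
time_s: 2.02
position: [0.4815, -0.181, 0.2658]
ee_rot: [0.279, 0.305, 0.904, 0.107]
wrist_force: [-0.1, 0.6, 0.6]
opening: 0.0919
```

```bash
python3 - <<'E'
from h import *
mv(capax(1.04,.140),rotA(np.radians(129.3)))
im=grab('wrist');cv2.imwrite('pics/w1.png',im['color']);print(im['fx'],im['cx'],im['cy'],im['T'])
E
```

```text
pos [ 0.4815 -0.181   0.2658] j [-0.9001 -0.4615  2.1721  0.5413  1.1075 -1.9865] t 2.0167 F [-0.1335  0.6293  0.5779] op 0.09192586856258585
offset [-0.0028 -0.0037 -0.0025] rotvec [ 0.0025 -0.0073  0.0032]
309.70691628693146 316.6160954855855 201.47765017393215 [[ 0.4934  0.486   0.7214  0.3421]
 [ 0.7902 -0.5971 -0.1381 -0.1402]
 [ 0.3636  0.6382 -0.6786  0.366 ]
 [ 0.      0.      0.      1.    ]]
```

View pics/w1.png

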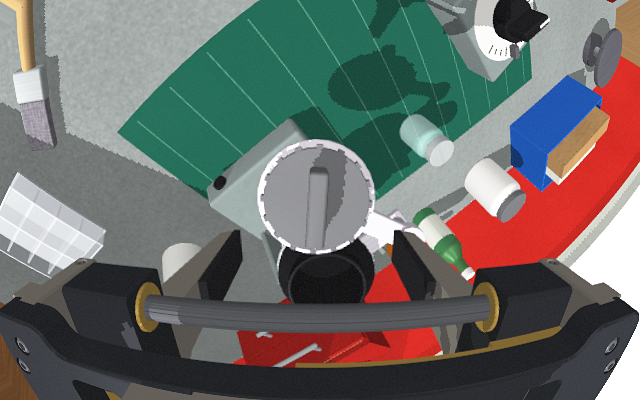

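The wrist view shows the cap disc centred at about (316,196). The wing runs from (318,170) to (314,247), upright between the fingers, and the mouth is behind it at (325,280). I'll fit the disc and wing from this view. I'll also flip the grasp by half a turn, because j6 is close to its lower limit.

```bash
cat >> h.py <<'E'
def wpts(im):
    h,w=im['z_map'].shape;u,v=np.meshgrid(np.arange(w),np.arange(h));x=(u-im['cx'])/im['fx'];y=(v-im['cy'])/im['fy']
    r=np.hypot(x,y)+1e-9;k=np.tan(np.minimum(r,1.5))/r;z=im['z_map']
    return np.stack([x*k*z,y*k*z,z,np.ones_like(z)],-1)@im['T'].T[:,:3]
E
python3 - <<'E'
from h import *
im=load('wrist');P=wpts(im);n,f,y=frame()
yy,xx=np.mgrid[:400,:640];m=((xx-316)**2+(yy-196)**2<62**2)&(im['z_map']>.02)
s=P[m];d=(s-M)@n
print('h hist',np.histogram(d,bins=np.arange(-.02,.08,.005)))
q=s[abs(d-.026)<.006];c0=q.mean(0);nn=np.linalg.svd(q-c0)[2][2];nn*=np.sign(nn[2]);print('n',nn,'exp',n,'c',c0)
uv=np.c_[(q-c0)@f,(q-c0)@-y]*1000;(a,b),r=cv2.minEnclosingCircle(uv.astype(np.float32));C=c0+(a*f-b*y)/1000;print('disc',r,C,'h',(C-M)@n)
w=s[(d>.05)&(d<.075)];uv=np.c_[(w-C)@f,(w-C)@-y]*1000;rr=cv2.minAreaRect(uv.astype(np.float32));print('wing (f,-y)',rr,len(w),'h99',np.percentile(d,99))
E
```

```text
h hist (array([  27,   20,   32,   96,    0,   14, 1542,  149, 7352,   21,   10,
          9,   15,   15,   21, 1433,   38,    0,    0]), array([-0.02 , -0.015, -0.01 , -0.005,  0.   ,  0.005,  0.01 ,  0.015,
        0.02 ,  0.025,  0.03 ,  0.035,  0.04 ,  0.045,  0.05 ,  0.055,
        0.06 ,  0.065,  0.07 ,  0.075]))
n [-0.5728 -0.0027  0.8197] exp [-0.5733 -0.017   0.8192] c [ 0.5452 -0.1778  0.1704]
disc 53.00260543823242 [ 0.5477 -0.1799  0.1721] h 0.022726990622011244
wing (f,-y) ((0.4985771179199219, -0.8498268127441406), (16.391782760620117, 65.78610229492188), 47.61587905883789) 1492 h99 0.0595663225480066
```

servo_tool --targets '[{"fingers":-1,"offset":[0,0,0],"delta_rot":[0,0,0.12]},{"fingers":-1,"offset":[0,0,0],"delta_rot":[0,0,0.24]},{"fingers":-1,"offset":[0,0,0],"delta_rot":[0,0,0.36]},{"fingers":-1,"offset":[0,0,0],"delta_rot":[0,0,0.48]},{"fingers":-1,"offset":[0,0,0],"delta_rot":[0,0,0.6]},{"fingers":-1,"offset":[0,0,0],"delta_rot":[0,0,0.72]},{"fingers":-1,"offset":[0,0,0],"delta_rot":[0,0,0.84]},{"fingers":-1,"offset":[0,0,0],"delta_rot":[0,0,0.96]},{"fingers":-1,"offset":[0,0,0],"delta_rot":[0,0,1.08]},{"fingers":-1,"offset":[0,0,0],"delta_rot":[0,0,1.2]},{"fingers":-1,"offset":[0,0,0],"delta_rot":[0,0,1.32]},{"fingers":-1,"offset":[0,0,0],"delta_rot":[0,0,1.44]}]'

```text
time_s: 3.07
position: [0.4816, -0.1798, 0.2674]
ee_rot: [0.14, 0.826, 0.477, 0.265]
wrist_force: [0.3, 0.7, 0.1]
opening: 0.0917
```

servo_tool --targets '[{"fingers":-1,"offset":[0,0,0],"delta_rot":[0,0,0.12]},{"fingers":-1,"offset":[0,0,0],"delta_rot":[0,0,0.24]},{"fingers":-1,"offset":[0,0,0],"delta_rot":[0,0,0.36]},{"fingers":-1,"offset":[0,0,0],"delta_rot":[0,0,0.48]},{"fingers":-1,"offset":[0,0,0],"delta_rot":[0,0,0.6]},{"fingers":-1,"offset":[0,0,0],"delta_rot":[0,0,0.72]},{"fingers":-1,"offset":[0,0,0],"delta_rot":[0,0,0.84]},{"fingers":-1,"offset":[0,0,0],"delta_rot":[0,0,0.96]},{"fingers":-1,"offset":[0,0,0],"delta_rot":[0,0,1.08]},{"fingers":-1,"offset":[0,0,0],"delta_rot":[0,0,1.2]},{"fingers":-1,"offset":[0,0,0],"delta_rot":[0,0,1.32]},{"fingers":-1,"offset":[0,0,0],"delta_rot":[0,0,1.44]}]'

```text
time_s: 4.07
position: [0.4816, -0.1798, 0.2674]
ee_rot: [-0.07, 0.936, -0.186, 0.292]
wrist_force: [-0.8, 0.7, -0.5]
opening: 0.0921
```

```bash
sed -i 's/^M=.*1.7)/M=np.array([.641,-.233,.205]);Y=np.radians(0.6)/' h.py; python3 - <<'E'
from h import *
n,f,y=frame();C=np.array([ 0.5477,-0.1799,0.1721])
v=C-(M+.105*y);print('h',v@n,'r',np.hypot(v@f,v@-y),'th',np.arctan2(v@f,v@-y))
for h in (.07,.016): mv(C+h*n,rotA(np.radians(-47.6+1)))
E
```

```text
h 0.02624270683701296 r 0.10764603145533126 th 1.0780053858608514
pos [ 0.4816 -0.1798  0.2674] j [-0.898  -0.4674  2.1736  0.5412  1.1074  0.8989] t 4.0667 F [-0.7513  0.7457 -0.5298] op 0.09212068030645984
offset [0.0002 0.0016 0.0459] rotvec [-0.0123  0.0101  0.3504]
pos [ 0.4816 -0.1798  0.2674] j [-0.898  -0.4674  2.1736  0.5412  1.1074  0.8989] t 4.0667 F [-0.7513  0.7457 -0.5298] op 0.09212068030645984
offset [0.0006 0.0024 0.0999] rotvec [-0.0123  0.0101  0.3504]
```

servo_tool --targets '[{"fingers":-1,"offset":[0,0.001,0.03],"delta_rot":[-0.006,0.005,0.12]},{"fingers":-1,"offset":[0,0.002,0.045],"delta_rot":[-0.012,0.01,0.24]},{"fingers":-1,"offset":[0,0.002,0.05],"delta_rot":[-0.012,0.01,0.32]},{"fingers":-1,"offset":[0,0.002,0.07],"delta_rot":[-0.012,0.01,0.32]},{"fingers":-1,"offset":[0,0.002,0.085],"delta_rot":[-0.012,0.01,0.32]},{"fingers":-1,"offset":[0,0.002,0.098],"delta_rot":[-0.012,0.01,0.32]},{"fingers":-1,"offset":[0,0.002,0.098],"delta_rot":[-0.012,0.01,0.32]},{"fingers":1,"offset":[0,0.002,0.098],"delta_rot":[-0.012,0.01,0.32]},{"fingers":1,"offset":[0,0.002,0.098],"delta_rot":[-0.012,0.01,0.32]},{"fingers":1,"offset":[0,0.002,0.098],"delta_rot":[-0.012,0.01,0.32]},{"fingers":1,"offset":[0,0.002,0.098],"delta_rot":[-0.012,0.01,0.32]},{"fingers":1,"offset":[0,0.002,0.098],"delta_rot":[-0.012,0.01,0.32]}]' --squeeze 30

```text
time_s: 5.07
position: [0.5369, -0.1824, 0.187]
ee_rot: [-0.107, 0.894, -0.333, 0.281]
wrist_force: [0.6, -0.1, 0.3]
opening: 0.0607
```

```bash
python3 - <<'E'
from h import *
mv(capax(1.07,.042),rotA(np.radians(-48.7)))
st=ctrl.state();q=st['ee_rot'];R0=R.from_quat(np.r_[q[1:],q[0]]).as_matrix()
n,f,y=frame();x=R0[:,0];a0=np.arctan2(x@f,x@-y);print('a',np.degrees(a0))
th0=1.07;p0=capax(th0,.042)
for th in np.linspace(1.07,-.02,13):
    p=st['position']+capax(th,.042)-p0
    print(round(th,3),R0.T@(p-st['position']),R.from_matrix(R0.T@rotA(a0+th-th0)).as_rotvec())
E
```

```text
pos [ 0.5369 -0.1824  0.187 ] j [-0.7792 -0.2221  2.1584  0.5803  0.8346  1.19  ] t 5.0667 F [ 0.6229 -0.0576  0.2924] op 0.06073305336639589
offset [ 0.0004 -0.0042  0.0026] rotvec [ 0.001  -0.0018 -0.0029]
a -48.53650704082881
1.07 [ 0. -0. -0.] [ 0.001  -0.0018 -0.    ]
0.979 [0.0091 0.0028 0.    ] [ 0.0011 -0.0018 -0.0908]
0.888 [0.0184 0.0048 0.    ] [ 0.0012 -0.0017 -0.1817]
0.798 [0.0279 0.0059 0.0001] [ 0.0013 -0.0016 -0.2725]
0.707 [0.0374 0.0062 0.0001] [ 0.0013 -0.0016 -0.3633]
0.616 [0.0469 0.0056 0.0001] [ 0.0014 -0.0015 -0.4542]
0.525 [0.0564 0.0042 0.0001] [ 0.0015 -0.0015 -0.545 ]
0.434 [0.0656 0.0019 0.0001] [ 0.0016 -0.0014 -0.6358]
0.343 [ 0.0746 -0.0013  0.0001] [ 0.0016 -0.0013 -0.7267]
0.253 [ 0.0833 -0.0052  0.0001] [ 0.0017 -0.0013 -0.8175]
0.162 [ 0.0916 -0.0099  0.0002] [ 0.0018 -0.0012 -0.9083]
0.071 [ 0.0994 -0.0154  0.0002] [ 0.0018 -0.0011 -0.9992]
-0.02 [ 0.1067 -0.0215  0.0002] [ 0.0019 -0.0011 -1.09  ]
```

servo_tool --targets '[{"fingers":1,"offset":[0,0,0],"delta_rot":[0,0,0]},{"fingers":1,"offset":[0,0,0],"delta_rot":[0,0,0]},{"fingers":1,"offset":[0,0,0],"delta_rot":[0,0,0]},{"fingers":1,"offset":[0,0,0],"delta_rot":[0,0,0]},{"fingers":1,"offset":[0,0,0],"delta_rot":[0,0,0]},{"fingers":1,"offset":[0,0,0],"delta_rot":[0,0,0]},{"fingers":1,"offset":[0,0,0],"delta_rot":[0,0,0]},{"fingers":1,"offset":[0,0,0],"delta_rot":[0,0,0]},{"fingers":1,"offset":[0,0,0],"delta_rot":[0,0,0]},{"fingers":1,"offset":[0,0,0],"delta_rot":[0,0,0]}]' --squeeze 30

```text
time_s: 5.9
position: [0.538, -0.1809, 0.187]
ee_rot: [-0.109, 0.893, -0.333, 0.281]
wrist_force: [9.4, 5.4, -0.3]
opening: 0.0157
```

servo_tool --targets '[{"fingers":1,"offset":[0.009,0.003,0],"delta_rot":[0,0,-0.09]},{"fingers":1,"offset":[0.018,0.005,0],"delta_rot":[0,0,-0.18]},{"fingers":1,"offset":[0.028,0.006,0],"delta_rot":[0,0,-0.27]},{"fingers":1,"offset":[0.0375,0.006,0],"delta_rot":[0,0,-0.363]},{"fingers":1,"offset":[0.047,0.0055,0],"delta_rot":[0,0,-0.454]},{"fingers":1,"offset":[0.0565,0.004,0],"delta_rot":[0,0,-0.545]},{"fingers":1,"offset":[0.0565,0.004,0],"delta_rot":[0,0,-0.545]}]'

```text
time_s: 6.48
position: [0.5709, -0.2214, 0.2097]
ee_rot: [-0.029, 0.95, -0.078, 0.3]
wrist_force: [1.9, 4.5, 2.9]
opening: 0.0159
```

```bash
python3 - <<'E'
from h import *
st=ctrl.state();q=st['ee_rot'];R0=R.from_quat(np.r_[q[1:],q[0]]).as_matrix()
n,f,y=frame();v=st['position']-M-.105*y;print('h r th',v@n,np.hypot(v@f,v@-y),np.arctan2(v@f,v@-y));x=R0[:,0];print('a',np.degrees(np.arctan2(x@f,x@-y)),st)
E
```

```text
h r th 0.043975728100042 0.10753827157105704 0.532848103960286
a -79.97439505045033 {'time_s': 6.4833, 'joint_pos': array([-0.7899, -0.1068,  2.0104,  0.5708,  0.8708,  0.6522]), 'joint_velocities': array([ 0.0011, -0.0155,  0.0261,  0.0065, -0.0195,  0.098 ]), 'joint_torque': array([ -3.5528, -26.7621, -32.4399,   0.3924,  -1.6157,  -0.6443]), 'position': array([ 0.5709, -0.2214,  0.2097]), 'ee_rot': array([-0.0287,  0.9504, -0.0781,  0.2997]), 'wrist_force': array([1.9446, 4.4563, 2.8694]), 'ft_torque': array([ 0.4994, -0.1828,  0.4986]), 'opening': 0.01585498182240635}
```

servo_tool --targets '[{"fingers":1,"offset":[0.0095,0.003,0],"delta_rot":[0,0,-0.09]},{"fingers":1,"offset":[0.019,0.005,0],"delta_rot":[0,0,-0.18]},{"fingers":1,"offset":[0.0286,0.0063,0],"delta_rot":[0,0,-0.27]},{"fingers":1,"offset":[0.038,0.0068,0],"delta_rot":[0,0,-0.36]},{"fingers":1,"offset":[0.047,0.0063,0],"delta_rot":[0,0,-0.45]},{"fingers":1,"offset":[0.053,0.0056,0],"delta_rot":[0,0,-0.5]},{"fingers":1,"offset":[0.0565,0.005,0],"delta_rot":[0,0,-0.53]},{"fingers":1,"offset":[0.0565,0.005,0],"delta_rot":[0,0,-0.53]}]'

```text
time_s: 7.15
position: [0.6146, -0.235, 0.2401]
ee_rot: [0.05, 0.938, 0.173, 0.295]
wrist_force: [-5.6, 6.0, 4.4]
opening: 0.016
```

```bash
cat > st.py <<'E'
from h import *
st=ctrl.state();q=st['ee_rot'];R0=R.from_quat(np.r_[q[1:],q[0]]).as_matrix()
n,f,y=frame();v=st['position']-M-.105*y;print('h r th',v@n,np.hypot(v@f,v@-y),np.arctan2(v@f,v@-y));x=R0[:,0];print('a',np.degrees(np.arctan2(x@f,x@-y)),'Ftool',R0.T@st['wrist_force'],'Ttool',R0.T@st['ft_torque'],st['joint_pos'],st['position'],st['opening'])
E
python3 st.py
```

```text
h r th 0.043916571705547615 0.10676440518846497 0.014128714855836038
a -110.26019772979787 Ftool [ 0.1551 -6.4394 -6.7422] Ttool [ 0.9186 -0.365  -0.1349] [-0.7444 -0.0155  1.8592  0.5259  0.9015  0.2135] [ 0.6146 -0.235   0.2401] 0.01597245271333292
```

servo_tool --targets '[{"fingers":1,"offset":[0.002,0.0007,0],"delta_rot":[0,0,-0.02]},{"fingers":1,"offset":[0.004,0.0014,0],"delta_rot":[0,0,-0.04]},{"fingers":1,"offset":[0.004,0.0014,0],"delta_rot":[0,0,-0.04]}]'

```text
time_s: 7.4
position: [0.6155, -0.235, 0.2404]
ee_rot: [0.055, 0.935, 0.192, 0.292]
wrist_force: [-21.5, 4.7, 7.7]
opening: 0.0154
```

```bash
python3 st.py
```

```text
h r th 0.04367978692287005 0.10671299653722048 0.005658583588841557
a -112.53310953375164 Ftool [-10.4077  -9.7455 -18.4631] Ttool [ 1.5754 -2.1031  0.0311] [-0.7413 -0.0107  1.8515  0.5175  0.9068  0.1828] [ 0.6155 -0.235   0.2404] 0.015441307043197459
```

The arm is at its stop: 4 mm commanded gave 1 mm of travel, and the force rose by about 14 N. The wing sits at −112°, so about 112° of clockwise turn remains until it lies in line with the arm.

servo_tool --targets '[{"fingers":1,"offset":[-0.001,0,0],"delta_rot":[0,0,0.1]},{"fingers":1,"offset":[-0.001,0,0],"delta_rot":[0,0,0.2]},{"fingers":1,"offset":[-0.001,0,0],"delta_rot":[0,0,0.3]},{"fingers":1,"offset":[-0.001,0,0],"delta_rot":[0,0,0.4]},{"fingers":1,"offset":[-0.001,0,0],"delta_rot":[0,0,0.5]},{"fingers":1,"offset":[-0.001,0,0],"delta_rot":[0,0,0.6]},{"fingers":1,"offset":[-0.001,0,0],"delta_rot":[0,0,0.7]},{"fingers":1,"offset":[-0.001,0,0],"delta_rot":[0,0,0.8]},{"fingers":1,"offset":[-0.001,0,0],"delta_rot":[0,0,0.9]},{"fingers":1,"offset":[-0.001,0,0],"delta_rot":[0,0,1.0]},{"fingers":1,"offset":[-0.001,0,0],"delta_rot":[0,0,1.1]},{"fingers":1,"offset":[-0.001,0,0],"delta_rot":[0,0,1.2]}]'

```text
time_s: 8.4
position: [0.615, -0.2364, 0.2403]
ee_rot: [-0.119, 0.879, -0.372, 0.272]
wrist_force: [-16.8, 1.1, 3.9]
opening: 0.0158
```

```bash
python3 st.py
```

```text
h r th 0.043814367376903134 0.10815323239699548 0.009712398541552189
a -43.45150900386812 Ftool [ -8.9412   7.5454 -12.7357] Ttool [-1.4043 -1.6718 -0.129 ] [-0.7435 -0.0114  1.8531  0.5188  0.9041  1.3855] [ 0.615  -0.2364  0.2403] 0.015841306062313133
```

servo_tool --targets '[{"fingers":1,"offset":[0,0,0],"delta_rot":[0,0,0.1]},{"fingers":1,"offset":[0,0,0],"delta_rot":[0,0,0.2]},{"fingers":1,"offset":[0,0,0],"delta_rot":[0,0,0.3]},{"fingers":1,"offset":[0,0,0],"delta_rot":[0,0,0.4]},{"fingers":1,"offset":[0,0,0],"delta_rot":[0,0,0.5]},{"fingers":1,"offset":[0,0,0],"delta_rot":[0,0,0.6]},{"fingers":1,"offset":[0,0,0],"delta_rot":[0,0,0.66]},{"fingers":1,"offset":[0,0,0],"delta_rot":[0,0,0.72]},{"fingers":1,"offset":[0,0,0],"delta_rot":[0,0,0.76]},{"fingers":1,"offset":[0,0,0],"delta_rot":[0,0,0.76]}]'

```text
time_s: 9.23
position: [0.6143, -0.2368, 0.2397]
ee_rot: [-0.211, 0.679, -0.671, 0.208]
wrist_force: [-22.7, 1.4, 6.1]
opening: 0.0158
```

```bash
python3 st.py
```

```text
h r th 0.04374012708739575 0.10852011503088398 0.018002157714190708
a -0.07465661351972876 Ftool [ -1.7079  15.2265 -17.8222] Ttool [-2.6245 -0.238   0.0897] [-0.7443 -0.0114  1.8537  0.5174  0.9046  2.1425] [ 0.6143 -0.2368  0.2397] 0.01576063299066809
```

servo_tool --targets '[{"fingers":1,"offset":[0,0,0],"delta_rot":[0,0,0.05]},{"fingers":1,"offset":[0,0,0],"delta_rot":[0,0,0.1]},{"fingers":1,"offset":[0,0,0],"delta_rot":[0,0,0.1]}]'

```text
time_s: 9.48
position: [0.6143, -0.2372, 0.2396]
ee_rot: [0.22, -0.646, 0.704, -0.198]
wrist_force: [-19.8, -1.2, 3.9]
opening: 0.0171
```

```bash
python3 st.py
```

```text
h r th 0.043716504898560896 0.10889420465465649 0.01865409843379136
a 5.532066667200437 Ftool [  2.3185  13.9745 -14.4877] Ttool [-2.7791  0.2328 -0.7504] [-0.7443 -0.0113  1.8535  0.5161  0.904   2.2413] [ 0.6143 -0.2372  0.2396] 0.017052151703412635
```

servo_tool --targets '[{"fingers":-1,"offset":[0,0,0],"delta_rot":[0,0,0.06]},{"fingers":-1,"offset":[0,0,0],"delta_rot":[0,0,0.06]},{"fingers":-1,"offset":[0,0,0],"delta_rot":[0,0,0.0]},{"fingers":-1,"offset":[0,0,0],"delta_rot":[0,0,0]},{"fingers":-1,"offset":[0,0,0],"delta_rot":[0,0,0]},{"fingers":-1,"offset":[0,0,-0.02],"delta_rot":[0,0,0]},{"fingers":-1,"offset":[0,0,-0.05],"delta_rot":[0,0,0]},{"fingers":-1,"offset":[0,0,-0.08],"delta_rot":[0,0,0]},{"fingers":-1,"offset":[0,0,-0.11],"delta_rot":[0,0,0]},{"fingers":-1,"offset":[0,0,-0.11],"delta_rot":[0,0,0]}]'

```text
time_s: 10.32
position: [0.5546, -0.2393, 0.3394]
ee_rot: [0.223, -0.643, 0.703, -0.206]
wrist_force: [0.8, -1.5, 1.8]
opening: 0.0813
```

```bash
python3 st.py; python3 - <<'E'
from h import *
im=grab('wrist');cv2.imwrite('pics/w2.png',im['color'])
E
```

```text
h r th 0.1596765642471235 0.11052512889214393 -0.05651295780894765
a 5.486145754657617 Ftool [ 1.3578 -1.7646 -0.9815] Ttool [-0.3097  0.0182  0.0562] [-0.8439 -0.2341  1.8629  0.4992  1.123   2.2556] [ 0.5546 -0.2393  0.3394] 0.0813452122316132
```

View pics/w2.png

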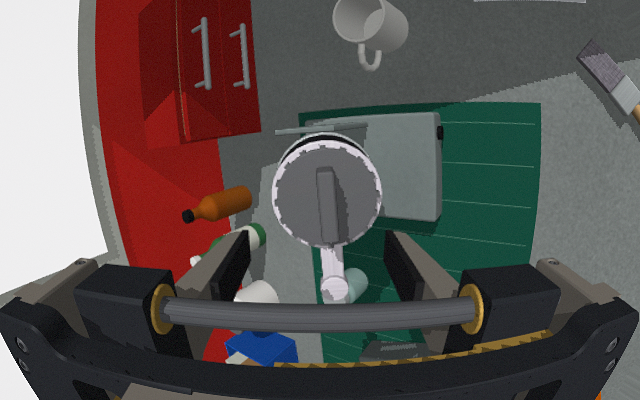

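The cap is home over the mouth, centred at about (327,190). The wing runs from (325,170) to (330,240), in line with the arm and its hub at (335,288). Checking the angles numerically.

```bash
cat > cap.py <<'E'
from h import *
im=load('wrist');P=wpts(im);n,f,y=frame();z=im['z_map'];hsv=cv2.cvtColor(im['color'],cv2.COLOR_BGR2HSV)
yy,xx=np.mgrid[:400,:640];m=((xx-327)**2+(yy-190)**2<62**2)&(z>.02)
s=P[m];d=(s-M)@n
q=s[abs(d-.025)<.005];c0=q.mean(0);nn=np.linalg.svd(q-c0)[2][2];nn*=np.sign(nn[2])
uv=np.c_[(q-c0)@f,(q-c0)@-y]*1000;(a,b),r=cv2.minEnclosingCircle(uv.astype(np.float32));C=c0+(a*f-b*y)/1000;print('n',nn,'disc',r,C,'rel mouth n,f,y',(C-M)@n,(C-M)@f,(C-M)@y)
w=s[(d>.05)&(d<.075)];uv=np.c_[(w-C)@f,(w-C)@-y]*1000;print('wing(f,-y)',cv2.minAreaRect(uv.astype(np.float32)))
m=(abs(xx-336)<22)&(abs(yy-288)<16)&(z>.02)&(hsv[...,1]<60)
s=P[m];d=(s-M)@n;s=s[abs(d-.022)<.008];Hc=s.mean(0);v=C-Hc;print('hub',Hc,len(s),'arm len',np.hypot(v@f,v@y),'arm angle (deg, from -y)',np.degrees(np.arctan2(v@f,-v@y)))
E
python3 cap.py
```

```text
n [-0.5731 -0.0038  0.8195] disc 52.986167907714844 [ 0.6244 -0.2361  0.2254] rel mouth n,f,y 0.026265457451547087 0.0018969136428106672 -0.0029214928612495126
wing(f,-y) ((-0.11016702651977539, 0.2799072265625), (65.58960723876953, 16.570236206054688), 88.82267761230469)
hub [ 0.6267 -0.1345  0.2214] 642 arm len 0.10157612325252918 arm angle (deg, from -y) 0.24534183474551194
```

Numbers agree with the arm home and the wing in line within about 1°. A cheap regrasp and gentle push towards the stop will remove the last ~1 mm of doubt.

```bash
python3 - <<'E'
from h import *
n,f,y=frame();C=np.array([.6244,-.2361,.2254]);mv(C+.0175*n,rotA(np.radians(1.)))
E
```

```text
pos [ 0.5547 -0.2388  0.3365] j [-0.8429 -0.231   1.8652  0.4992  1.1208  2.2554] t 10.3667 F [-0.2138 -0.721   0.9039] op 0.08513057492291952
offset [-0.0019  0.0074  0.1134] rotvec [-0.0049 -0.0057 -0.0796]
```

servo_tool --targets '[{"fingers":0,"offset":[-0.002,0.006,0.03],"delta_rot":[-0.005,-0.006,-0.08]},{"fingers":0,"offset":[-0.002,0.0072,0.06],"delta_rot":[-0.005,-0.006,-0.08]},{"fingers":0,"offset":[-0.002,0.0072,0.09],"delta_rot":[-0.005,-0.006,-0.08]},{"fingers":0,"offset":[-0.002,0.0072,0.112],"delta_rot":[-0.005,-0.006,-0.08]},{"fingers":1,"offset":[-0.002,0.0072,0.112],"delta_rot":[-0.005,-0.006,-0.08]},{"fingers":1,"offset":[-0.002,0.007,0.112],"delta_rot":[-0.005,-0.006,-0.08]},{"fingers":1,"offset":[-0.002,0.007,0.112],"delta_rot":[-0.005,-0.006,-0.08]},{"fingers":1,"offset":[-0.002,0.007,0.112],"delta_rot":[-0.005,-0.006,-0.08]},{"fingers":1,"offset":[-0.002,0.006,0.112],"delta_rot":[-0.005,-0.006,-0.08]},{"fingers":1,"offset":[-0.002,0.004,0.112],"delta_rot":[-0.005,-0.006,-0.08]},{"fingers":1,"offset":[-0.002,0.004,0.112],"delta_rot":[-0.005,-0.006,-0.08]}]' --squeeze 15

```text
time_s: 11.28
position: [0.6149, -0.2349, 0.2384]
ee_rot: [0.215, -0.673, 0.677, -0.206]
wrist_force: [-10.7, 0.2, -0.9]
opening: 0.0163
```

```bash
python3 st.py
```

```text
h r th 0.042336510672880134 0.10664239977025967 0.020705468124822334
a 0.9938277171620266 Ftool [-0.15    9.3495 -5.316 ] Ttool [-1.7543  0.0819 -0.0131] [-0.7432 -0.0105  1.8563  0.5233  0.9032  2.1571] [ 0.6149 -0.2349  0.2384] 0.0163226023888488
```

servo_tool --targets '[{"fingers":1,"offset":[0,-0.002,0],"delta_rot":[0,0,0]},{"fingers":1,"offset":[0,-0.003,0],"delta_rot":[0,0,0]},{"fingers":1,"offset":[0,-0.003,0],"delta_rot":[0,0,0]}]'

```text
time_s: 11.53
position: [0.6152, -0.2349, 0.2383]
ee_rot: [0.213, -0.674, 0.677, -0.204]
wrist_force: [-19.5, -0.6, 4.2]
opening: 0.0162
```

```bash
python3 st.py
```

```text
h r th 0.04210439768689332 0.10660036263734554 0.0191666638612728
a 0.9430021327581646 Ftool [  0.5087  13.7137 -14.4937] Ttool [-2.6036  0.032  -0.0395] [-0.7413 -0.0069  1.8508  0.5165  0.9081  2.1626] [ 0.6152 -0.2349  0.2383] 0.01622858354590659
```

servo_tool --targets '[{"fingers":-1,"offset":[0,0.003,0],"delta_rot":[0,0,0]},{"fingers":-1,"offset":[0,0.003,0],"delta_rot":[0,0,0]},{"fingers":-1,"offset":[0,0.003,0],"delta_rot":[0,0,0]},{"fingers":-1,"offset":[0,0.003,0],"delta_rot":[0,0,0]},{"fingers":-1,"offset":[0,0.003,-0.02],"delta_rot":[0,0,0]},{"fingers":-1,"offset":[0,0.003,-0.05],"delta_rot":[0,0,0]},{"fingers":-1,"offset":[0,0.003,-0.08],"delta_rot":[0,0,0]},{"fingers":-1,"offset":[0,0.003,-0.11],"delta_rot":[0,0,0]},{"fingers":-1,"offset":[0,0.003,-0.11],"delta_rot":[0,0,-0.12]},{"fingers":-1,"offset":[0,0.003,-0.11],"delta_rot":[0,0,-0.24]},{"fingers":-1,"offset":[0,0.003,-0.11],"delta_rot":[0,0,-0.36]},{"fingers":-1,"offset":[0,0.003,-0.11],"delta_rot":[0,0,-0.48]}]'

```text
time_s: 12.53
position: [0.553, -0.2359, 0.3295]
ee_rot: [-0.16, 0.816, -0.495, 0.252]
wrist_force: [-0.5, -0.4, -0.8]
opening: 0.0917
```

```bash
cat >> h.py <<'E'
def rotD(h): # tool down, x heading h deg
    h=np.radians(h);x=np.array([np.cos(h),np.sin(h),0]);z=np.array([0,0,-1.]);return np.column_stack([x,np.cross(z,x),z])
E
python3 - <<'E'
from h import *
im=grab('top');cv2.imwrite('pics/top2.png',im['color'])
mv([.588,.195,.26],rotD(94))
st=ctrl.state();q=st['ee_rot'];R0=R.from_quat(np.r_[q[1:],q[0]])
g=R.from_matrix(rotD(94));rv=(R0.inv()*g).as_rotvec();print(np.linalg.norm(rv))
# halves: staged heading
mv([.57,.0,.30],rotD(30)); mv([.57,-.05,.30],rotD(0)); 
E
```

```text
pos [ 0.5531 -0.2359  0.3294] j [-0.8426 -0.2264  1.8721  0.5002  1.1242  1.6797] t 12.5833 F [ 0.6302  0.0348 -0.0919] op 0.09173441643531224
offset [-0.3861 -0.1898  0.0815] rotvec [ 0.2141 -0.8085 -2.6147]
2.7451787557715015
pos [ 0.5531 -0.2359  0.3294] j [-0.8426 -0.2264  1.8721  0.5002  1.1242  1.6797] t 12.5833 F [ 0.6302  0.0348 -0.0919] op 0.09173441643531224
offset [-0.21   -0.1067  0.0363] rotvec [-0.1994 -0.6453 -1.5547]
pos [ 0.5531 -0.2359  0.3294] j [-0.8426 -0.2264  1.8721  0.5002  1.1242  1.6797] t 12.5833 F [ 0.6302  0.0348 -0.0919] op 0.09173441643531224
offset [-0.1657 -0.0835  0.0358] rotvec [-0.339  -0.539  -1.0505]
```

servo_tool --targets '[{"fingers":-1,"offset":[-0.21,-0.107,0.036],"delta_rot":[-0.2,-0.645,-1.555]},{"fingers":-1,"offset":[-0.21,-0.107,0.036],"delta_rot":[-0.2,-0.645,-1.555]},{"fingers":-1,"offset":[-0.21,-0.107,0.036],"delta_rot":[-0.2,-0.645,-1.555]},{"fingers":-1,"offset":[-0.21,-0.107,0.036],"delta_rot":[-0.2,-0.645,-1.555]},{"fingers":-1,"offset":[-0.21,-0.107,0.036],"delta_rot":[-0.2,-0.645,-1.555]},{"fingers":-1,"offset":[-0.21,-0.107,0.036],"delta_rot":[-0.2,-0.645,-1.555]},{"fingers":-1,"offset":[-0.21,-0.107,0.036],"delta_rot":[-0.2,-0.645,-1.555]},{"fingers":-1,"offset":[-0.21,-0.107,0.036],"delta_rot":[-0.2,-0.645,-1.555]},{"fingers":-1,"offset":[-0.21,-0.107,0.036],"delta_rot":[-0.2,-0.645,-1.555]},{"fingers":-1,"offset":[-0.21,-0.107,0.036],"delta_rot":[-0.2,-0.645,-1.555]},{"fingers":-1,"offset":[-0.21,-0.107,0.036],"delta_rot":[-0.2,-0.645,-1.555]},{"fingers":-1,"offset":[-0.21,-0.107,0.036],"delta_rot":[-0.2,-0.645,-1.555]}]'

```text
time_s: 13.58
position: [0.5724, 0.0002, 0.3018]
ee_rot: [-0.023, 0.985, 0.168, 0.032]
wrist_force: [0.1, 0.2, -0.2]
opening: 0.0919
```

```bash
python3 - <<'E'
from h import *
mv([.588,.195,.24],rotD(94))
E
```

```text
pos [0.5724 0.0002 0.3018] j [-0.2494  0.0653  1.5447  0.0691  1.4913  0.9796] t 13.5833 F [ 0.111   0.2255 -0.1831] op 0.0918593231209131
offset [ 0.0744 -0.1763  0.0735] rotvec [ 0.0169 -0.0841 -1.3022]
```

servo_tool --targets '[{"fingers":-1,"offset":[0.074,-0.176,0.073],"delta_rot":[0.017,-0.084,-1.3]},{"fingers":-1,"offset":[0.074,-0.176,0.073],"delta_rot":[0.017,-0.084,-1.3]},{"fingers":-1,"offset":[0.074,-0.176,0.073],"delta_rot":[0.017,-0.084,-1.3]},{"fingers":-1,"offset":[0.074,-0.176,0.073],"delta_rot":[0.017,-0.084,-1.3]},{"fingers":-1,"offset":[0.074,-0.176,0.073],"delta_rot":[0.017,-0.084,-1.3]},{"fingers":-1,"offset":[0.074,-0.176,0.073],"delta_rot":[0.017,-0.084,-1.3]},{"fingers":-1,"offset":[0.074,-0.176,0.073],"delta_rot":[0.017,-0.084,-1.3]},{"fingers":-1,"offset":[0.074,-0.176,0.073],"delta_rot":[0.017,-0.084,-1.3]},{"fingers":-1,"offset":[0.074,-0.176,0.073],"delta_rot":[0.017,-0.084,-1.3]},{"fingers":-1,"offset":[0.074,-0.176,0.073],"delta_rot":[0.017,-0.084,-1.3]},{"fingers":-1,"offset":[0.074,-0.176,0.073],"delta_rot":[0.017,-0.084,-1.3]},{"fingers":-1,"offset":[0.074,-0.176,0.073],"delta_rot":[0.017,-0.084,-1.3]}]'

```text
time_s: 14.58
position: [0.588, 0.1951, 0.2404]
ee_rot: [-0.0, 0.684, 0.729, 0.001]
wrist_force: [-0.4, -0.4, 0.2]
opening: 0.0916
```

```bash
python3 - <<'E'
from h import *
im=grab('wrist');cv2.imwrite('pics/w3.png',im['color'])
mv([.588,.195,.24],rotD(94))
E
```

```text
pos [0.588  0.195  0.2404] j [0.1246 0.2598 1.4443 0.0016 1.4361 0.0623] t 14.6333 F [-0.1263 -0.1149 -0.2313] op 0.0922221750931488
offset [ 0.     -0.      0.0004] rotvec [ 0.0014 -0.0017 -0.0078]
```

View pics/w3.png

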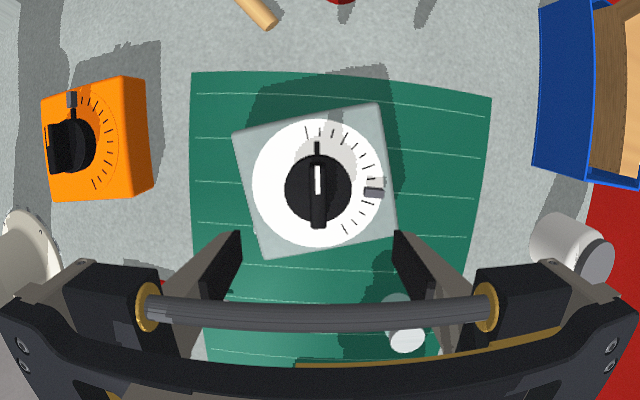

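Pointer nib at about (316,146), bar from (317,165) to (317,228), set mark tab at (374,191). I'll compute their headings about the dial axis.

```bash
cat > dial.py <<'E'
from h import *
import sys
im=load('wrist');P=wpts(im);g=cv2.cvtColor(im['color'],cv2.COLOR_BGR2GRAY);z=im['z_map']
O=np.array([.588,.195]);H=P[...,2];rad=np.hypot(P[...,0]-O[0],P[...,1]-O[1]);ok=z>.02
b=P[ok&(H>.112)&(H<.135)&(rad<.045)];r=cv2.minAreaRect((b[:,:2]*1000).astype(np.float32));print('bar',r,'h',b[:,2].max(),len(b))
w=P[ok&(g>190)&(abs(H-.067)<.006)&(rad<.085)];(a,c),R_=cv2.minEnclosingCircle((w[:,:2]*1000).astype(np.float32));print('white face',a,c,R_,np.median(w[:,2]))
d=P[ok&(H<.1)&(abs(H-.09)<.005)&(rad<.045)&(g<60)];print('disc',cv2.minEnclosingCircle((d[:,:2]*1000).astype(np.float32)))
ctr=np.array(r[0])/1000
t=ok&(H>.072)&(H<.086)&(rad>.047)&(rad<.078)
n,l,s,c=cv2.connectedComponentsWithStats(t.astype(np.uint8))
for i in range(1,n):
    if s[i,4]<8: continue
    q=P[l==i];m=q.mean(0);v=m[:2]-ctr;print('blob',c[i],s[i,4],m,'r',np.hypot(*v),'head',np.degrees(np.arctan2(v[1],v[0])),cv2.minAreaRect((q[:,:2]*1000).astype(np.float32)))
E
python3 dial.py
```

```text
bar ((590.021484375, 196.96456909179688), (15.822185516357422, 60.948204040527344), 4.086078643798828) h 0.12629953181501669 1097
white face 586.8849487304688 190.67820739746094 80.657470703125 0.06507811418852799
disc ((590.0409545898438, 196.9088592529297), 35.19682312011719)
blob [316.  142.5] 28 [0.5855 0.2441 0.0734] r 0.04736365054741934 head 95.47649564425019 ((585.5025024414062, 244.0999298095703), (6.3737874031066895, 3.2948920726776123), 4.123549461364746)
blob [373.8544 192.8107] 206 [0.6516 0.1947 0.0785] r 0.061603265041418054 head -2.1043760951754633 ((651.9955444335938, 194.13815307617188), (10.656085014343262, 23.181394577026367), 85.36650085449219)
```

servo_tool --targets '[{"fingers":-1,"offset":[0.002,0.002,0.04],"delta_rot":[0,0,-0.003]},{"fingers":-1,"offset":[0.002,0.002,0.08],"delta_rot":[0,0,-0.003]},{"fingers":-0.3,"offset":[0.002,0.002,0.11],"delta_rot":[0,0,-0.003]},{"fingers":1,"offset":[0.002,0.002,0.13],"delta_rot":[0,0,-0.003]},{"fingers":1,"offset":[0.002,0.002,0.135],"delta_rot":[0,0,-0.003]},{"fingers":1,"offset":[0.002,0.002,0.135],"delta_rot":[0,0,-0.003]},{"fingers":1,"offset":[0.002,0.002,0.135],"delta_rot":[0,0,-0.003]},{"fingers":1,"offset":[0.002,0.002,0.135],"delta_rot":[0,0,-0.003]},{"fingers":1,"offset":[0.002,0.002,0.135],"delta_rot":[0,0,-0.003]},{"fingers":1,"offset":[0.002,0.002,0.135],"delta_rot":[0,0,-0.003]},{"fingers":1,"offset":[0.002,0.002,0.135],"delta_rot":[0,0,-0.003]},{"fingers":1,"offset":[0.002,0.002,0.135],"delta_rot":[0,0,-0.003]}]' --squeeze 20

```text
time_s: 15.63
position: [0.5902, 0.197, 0.1061]
ee_rot: [0.0, 0.683, 0.731, 0.001]
wrist_force: [-0.4, 0.0, 0.2]
opening: 0.0276
```

servo_tool --targets '[{"fingers":1,"offset":[0,0,0],"delta_rot":[0,0,0]},{"fingers":1,"offset":[0,0,0],"delta_rot":[0,0,0]},{"fingers":1,"offset":[0,0,0],"delta_rot":[0,0,0]}]'

```text
time_s: 15.88
position: [0.5891, 0.197, 0.1056]
ee_rot: [-0.001, 0.683, 0.731, 0.0]
wrist_force: [-3.6, -0.4, 4.2]
opening: 0.0157
```

```bash
python3 -c "
from h import *
mv([.59,.197,.105],rotD(-2.6))"
```

```text
pos [0.5891 0.197  0.1056] j [0.1277 0.3848 1.5638 0.0016 1.1936 0.0591] t 15.8833 F [-3.6321 -0.4186  4.2317] op 0.01567564485485092
offset [-0.      0.0009  0.0006] rotvec [-0.0018 -0.0004  1.6842]
```

servo_tool --targets '[{"fingers":1,"offset":[0,0,0],"delta_rot":[0,0,0.11]},{"fingers":1,"offset":[0,0,0],"delta_rot":[0,0,0.22]},{"fingers":1,"offset":[0,0,0],"delta_rot":[0,0,0.33]},{"fingers":1,"offset":[0,0,0],"delta_rot":[0,0,0.44]},{"fingers":1,"offset":[0,0,0],"delta_rot":[0,0,0.55]},{"fingers":1,"offset":[0,0,0],"delta_rot":[0,0,0.66]},{"fingers":1,"offset":[0,0,0],"delta_rot":[0,0,0.77]},{"fingers":1,"offset":[0,0,0],"delta_rot":[0,0,0.88]},{"fingers":1,"offset":[0,0,0],"delta_rot":[0,0,0.99]},{"fingers":1,"offset":[0,0,0],"delta_rot":[0,0,1.1]},{"fingers":1,"offset":[0,0,0],"delta_rot":[0,0,1.2]},{"fingers":1,"offset":[0,0,0],"delta_rot":[0,0,1.3]}]'

```text
time_s: 16.88
position: [0.5898, 0.1965, 0.1056]
ee_rot: [-0.0, 0.986, 0.166, 0.0]
wrist_force: [-2.1, -0.9, 2.0]
opening: 0.016
```

servo_tool --targets '[{"fingers":1,"offset":[0,0,0],"delta_rot":[0,0,0.1]},{"fingers":1,"offset":[0,0,0],"delta_rot":[0,0,0.2]},{"fingers":1,"offset":[0,0,0],"delta_rot":[0,0,0.3]},{"fingers":1,"offset":[0,0,0],"delta_rot":[0,0,0.36]},{"fingers":1,"offset":[0,0,0],"delta_rot":[0,0,0.38]},{"fingers":1,"offset":[0,0,0],"delta_rot":[0,0,0.38]},{"fingers":1,"offset":[0,0,0],"delta_rot":[0,0,0.38]},{"fingers":-1,"offset":[0,0,0],"delta_rot":[0,0,0.38]},{"fingers":-1,"offset":[0,0,0],"delta_rot":[0,0,0.38]},{"fingers":-1,"offset":[0,0,0],"delta_rot":[0,0,0.38]},{"fingers":-1,"offset":[0,0,0],"delta_rot":[0,0,0.38]}]'

```text
time_s: 17.8
position: [0.5899, 0.1973, 0.1053]
ee_rot: [-0.001, 1.0, -0.02, 0.001]
wrist_force: [0.8, -0.4, 0.3]
opening: 0.0409
```

servo_tool --targets '[{"fingers":-1,"offset":[0,0,-0.01],"delta_rot":[0,0,0]},{"fingers":-1,"offset":[0,0,-0.04],"delta_rot":[0,0,0]},{"fingers":-1,"offset":[0,0,-0.08],"delta_rot":[0,0,0]},{"fingers":-1,"offset":[0,0,-0.12],"delta_rot":[0,0,0]},{"fingers":-1,"offset":[0,0,-0.135],"delta_rot":[0,0,0]},{"fingers":-1,"offset":[0,0,-0.135],"delta_rot":[0,0,0]}]'

```text
time_s: 18.3
position: [0.5928, 0.1973, 0.2478]
ee_rot: [-0.002, 1.0, -0.02, 0.006]
wrist_force: [0.6, 0.2, 1.0]
opening: 0.0803
```

```bash
python3 - <<'E'
from h import *
im=grab('wrist');cv2.imwrite('pics/w4.png',cv2.resize(im['color'][90:270,220:420],None,fx=3,fy=3,interpolation=cv2.INTER_CUBIC))
mv([.59,.197,.105],rotD(-2.6))
E
python3 dial.py
```

```text
pos [0.5914 0.1971 0.2442] j [0.1274 0.2626 1.4335 0.0016 1.4377 1.739 ] t 18.35 F [ 0.0699 -0.2427 -0.7291] op 0.08426982515358307
offset [-0.0024  0.0006  0.1391] rotvec [-0.0028 -0.0073  0.0043]
bar ((590.8057250976562, 195.87991333007812), (14.855377197265625, 61.44538497924805), 87.52679443359375) h 0.12624678091441727 1008
white face 592.8953247070312 188.7482452392578 82.93722534179688 0.06511151277481403
disc ((590.8740844726562, 196.332763671875), 35.58060073852539)
blob [317.6392 135.7165] 194 [0.6522 0.1942 0.0792] r 0.061413822458819316 head -1.5219053491384162 ((652.3993530273438, 194.3873291015625), (9.611146926879883, 20.406221389770508), 87.64183044433594)
blob [318.5 149. ] 30 [0.6374 0.1939 0.0734] r 0.04667829602623354 head -2.393036110813986 ((637.4237670898438, 193.92593383789062), (5.44160270690918, 4.5173234939575195), 87.56874084472656)
```

View pics/w4.png

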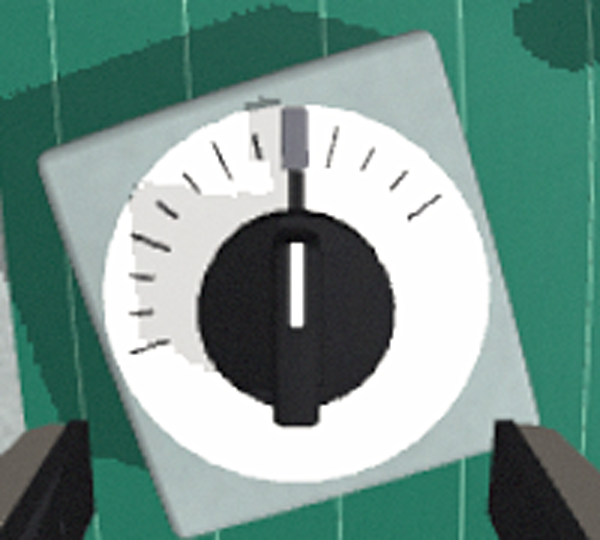

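The pointer meets the mark, with bar heading −2.5° and mark heading about −2°, so they agree within about 0.7°. One last overall look.

```bash
python3 - <<'E'
from h import *
a=load('top')['color'];im=grab('top');b=im['color']
o=np.hstack([cv2.resize(x[125:225,350:430],None,fx=4,fy=4,interpolation=cv2.INTER_CUBIC) for x in (cv2.imread('pics/top1.png'),b)]);cv2.imwrite('pics/fin.png',o)
d=cv2.absdiff(cv2.imread('pics/top1.png'),b).max(2)>60
n,l,s,c=cv2.connectedComponentsWithStats(d.astype(np.uint8))
print([(c[i].round(),s[i,4]) for i in range(1,n) if s[i,4]>15])
E
```

```text
[(array([268., 165.]), np.int32(1372)), (array([236., 170.]), np.int32(92)), (array([395., 168.]), np.int32(721)), (array([240., 162.]), np.int32(31)), (array([243., 193.]), np.int32(64)), (array([385., 191.]), np.int32(47)), (array([280., 198.]), np.int32(56)), (array([264., 222.]), np.int32(1146)), (array([269., 280.]), np.int32(2429)), (array([126., 308.]), np.int32(1289)), (array([166., 298.]), np.int32(474)), (array([173., 325.]), np.int32(282)), (array([267., 348.]), np.int32(1563)), (array([183., 344.]), np.int32(368)), (array([348., 340.]), np.int32(57)), (array([142., 340.]), np.int32(45)), (array([342., 347.]), np.int32(71)), (array([297., 353.]), np.int32(55)), (array([297., 371.]), np.int32(457)), (array([156., 358.]), np.int32(80)), (array([362., 367.]), np.int32(93)), (array([198., 377.]), np.int32(51)), (array([325., 396.]), np.int32(91)), (array([285., 398.]), np.int32(54))]
```

View pics/fin.png

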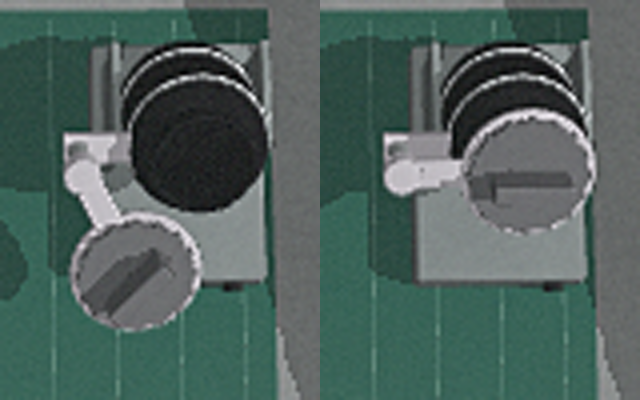

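The cap is over the mouth and the wing is in line with the arm. The only other image changes are the dial and the robot with its shadow. Handing in.

```bash
python3 -c "
from plant import ctrl
print(ctrl.hand_in())"
```

```text
the job is handed in; nothing more can be done
None
```

The tumbler is closed with its cap screwed tight, the dial is set to the mark, and the job is handed in. The robot clock was about 18 s, well under the 72 s limit.

- **Arm:** I gripped the wing and swung the arm back to its stop, turning the tool with it so the cap stayed loose. After tightening the cap I pushed towards the stop again. A 3 mm push moved it only about 0.2 mm at about 14 N, so it was home.
- **Cap:** I turned it clockwise about 112°, until the reaction torque jumped to about 0.75 N m. The wrist camera then showed the wing in line with the arm to about 1°.
- **Dial:** I turned it about 96° clockwise and let go. The last check put the pointer at about −2.4° and the mark between −1.5° and −2.4°, depending on how I measured it. It may be up to 1° (under 1 mm) past the mark's centre; I left it there.
- **Bench:** The before-and-after top images showed no bystander moved, and the gripper was clear of everything. The highest wrist force I read was about 23 N.
- **Disagreements:** My estimates of the tumbler's yaw differed by about 1.4° (base edges against cap normal). The cap's centre came out 2–3 mm from my mouth estimate, so I relied on contact with the stop to judge it home.

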